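Show the red filter to the inspection camera

TASK

Flip the red-knobbed cam lever on the end of the filter rack all the way over towards the robot, which draws the steel keeper bar back off the frames; then lift the red glass filter frame out of its bay and present it to the inspection camera: upright, face square to the lens, the middle of the glass on the lens axis 150 mm in front of the lens. Finish while still holding it there motionless in the gripper. Do not touch the camera, and leave the other two frames in their bays and everything else on the bench where it is.

Things in the scene. Friction and masses are not known exactly. Their poses are not given: they have to be found in the camera images.
- rack: wooden rack fixed to the bench, 150 (own x) x 234 (own y) x 140 mm tall; origin: centre of its underside, z up, own -x = front, facing the robot. Bays at own y = -70, 0, +70 mm: 13 mm wide slots between wooden walls up to 52 mm above the bench; a frame stands in each on the 12 mm base, its top at 137 mm. End plates at own y = +-112 mm, 10 mm thick, 140 mm tall.
- keeper_mid (a point): middle of the steel keeper bar (30 mm wide in x, 240 mm long in y, 141 to 149 mm above the bench) that runs across the frames' top front corners, with an arm along each end plate's top. Locked, it covers the front 15 mm of every frame's top edge, so none can be lifted; freed, it stands 32 mm farther to the rack's own -x, clear of them
- cam_lever (a joint): cam lever outside the rack's +y end plate, rad: 0 to 0.2 at the start = locked, leaning 45 deg to the rack's +x (away from the robot); 1.57 = fully flipped, leaning 45 deg to the rack's -x (towards the robot), keeper bar fully drawn back (20 mm per rad). Turns about an axis parallel to the rack's y, stays where it is left; pushing near the knob takes about 2 to 4 N
- lever_knob (a point): centre of the red ball, 24 mm across, on the lever's end, 85 mm from the pivot axis; the lever arm below it is a 10 mm round steel rod that runs to the pivot
- lever_pivot (a point): point on the lever's pivot axis in the plane of the ball's travel: 129 mm above the bench, at rack own x = 0, y = +135 mm
- red_frame: The frame to present: red glass filter in a square aluminium frame, 125 mm wide (own x) x 10 mm thick (own y) x 125 mm tall (own z), 16 mm rails, 4 mm glass, patches of the same colour on both ends of the top rail; about 0.22 kg. Stands upright in one of the three bays (which varies), middle of the bay. Origin: centre of its underside, axes as the rack's.
- red_frame_centre (a point): centre of the red frame's glass, 62.5 mm above its underside; the frame's top edge is another 62.5 mm up
- inspection_camera: grey box camera with a black lens and a white ring light on an aluminium column with a 120 mm square black foot, fixed to the bench; 250 mm tall; origin on the bench below the camera, z up; the lens looks level along the body's own -x, its axis 220 mm above the bench
- lens (a point): centre of the lens's front face, 50 mm from the camera's origin towards own -x, 220 mm above the bench
- view_point (a point): point on the lens axis 150 mm in front of the lens face, 220 mm above the bench, where the centre of the glass belongs; its axes are the camera body's
- blue_frame: Bystander: blue glass filter in a square aluminium frame, 125 mm wide (own x) x 10 mm thick (own y) x 125 mm tall (own z), 16 mm rails, 4 mm glass, patches of the same colour on both ends of the top rail; about 0.22 kg. Stands upright in one of the three bays (which varies), middle of the bay. Origin: centre of its underside, axes as the rack's.
- green_frame: Bystander: green glass filter in a square aluminium frame, 125 mm wide (own x) x 10 mm thick (own y) x 125 mm tall (own z), 16 mm rails, 4 mm glass, patches of the same colour on both ends of the top rail; about 0.22 kg. Stands upright in one of the three bays (which varies), middle of the bay. Origin: centre of its underside, axes as the rack's.
- barn_door_leaf: bystander: black steel flap lying flat, about 110 x 150 mm, 12 mm high; origin at the centre of its underside
- thumbscrew: bystander: brass thumbscrew standing on its 32 mm round head, 34 mm tall; origin at the centre of its underside
- lamp_base: bystander: grey ceramic lamp base, 48 mm across, 52 mm tall with its two brass pins; origin at the centre of its underside
- spanner: bystander: steel spanner lying flat, about 200 mm long; origin at the centre of its underside
Things that resemble listed ones, but are neither listed nor needed, are in the scene too. What is shaped like the inspection_camera but purple is not meant.

How it is judged:
By the outcome, as a careful person would: the job done as asked, in the order asked, and still so for the second after the job is handed in, while the arm keeps its last pose, push and grip.
It also fails if it takes over 54 s, if anything falls off the work surface, if the arm or the gripper's body presses on something with over 40 N, if the wrist force passes 120 N, or if a joint passes its speed limit or range.

ROBOT

A 6-joint arm with a two-finger parallel gripper is mounted at the origin on the work surface. World frame = base frame: x ahead of the robot, y to its left, z up, the work surface at z = 0. Lengths are in m, angles in rad, forces in N, time in s.
With the tool pointing down it reaches from about 0.25 to 0.725 m from the base axis. Payload 4 kg.
Tool frame: the origin (TCP) lies at the very end of the fingers, on their centre line; the grasp point (between the pads) lies 19 mm behind it; z points along the fingers, y is the line along which they close (so a half turn about z gives the same grasp; the last joint's range is limited). The gripper opens to 85 mm and grips with 20 to 120 N. Pads are 22 mm wide; open, the fingers measure 114 mm over their backs; the gripper's body (76 mm by 85 mm) begins 54 mm behind the grasp point. The pads swing forward as they close: fully open they stand 13 mm farther back than shut.
Start: joints at [-1.252, 0.241, 0.005, 1.335, 0, 1.571], TCP at [0.157, -0.475, 0.197] pointing down, gripper open.
Joint ranges: [-2.72, 2.72], [-1.05, 1.87], [-1.09, 1.28], [-1.99, 2.15], [-1.42, 1.44], [-3.14, 3.14]. Speed limits (rad/s): [2.79, 2.79, 3.14, 3.14, 3.14, 3.14].

INTERFACE

Orientations are given as a unit quaternion [x, y, z, w].
In Python, from workcell import * gives the robot as it stands. The module is installed in compiled form; this text tells all that it offers.
- The arm moves only by the tool send_rows, never from a script. Its argument "steps" is text: rows parted by semicolons, each of 7 numbers parted by spaces: the opening, from -1 (shut) to 1 (fully open), then the shift along the world's x, y, z in m, then the turn, a rotation vector about the world's x, y, z in rad. A call has exactly 5 rows; each row shifts and turns the commanded pose from where the row before left it; what a row does not reach is not made up. A row lasts 1/12 s, in which the tool goes at most 41.7 mm and 7.16 degrees, less where a joint would pass 70% of its speed; a pose out of reach is approached as far as the arm can. A call is refused whole if a number of a shift passes 0.0417 or a number of a turn 0.125, either way. A call with a gripper value outside its range is refused whole. The fingers move at their own pace and stop on an object; the grip force is fixed at half the most. Time passes only in rows, so rows that do not move let the fingers close, or fill a call up. It gives the time, the measured TCP pose, the force, the opening and the grip force at its end, in the units of the state.
- get_obs(): the state, without advancing time (a new reading comes with each control period).
- camera(name): name is "scene" or "top" or "wrist"; returns a dict with "frame" (480x640x3 uint8, red, green, blue), "range_z" (480x640 float32, m along the optical axis (not along the pixel's ray), 0 where there is no reading), "camera_matrix" (3x3 intrinsics, pixels), "extrinsics" (4x4, takes a point from world to camera coordinates); the wrist camera has in their place "T_tool_cam" (4x4, takes a point from camera to tool coordinates, whose origin is the TCP and whose axes are the flange's). Camera axes: x right, y down, z forward; pixel columns grow to the right and rows downward; lengths in m; the calibration is good to about 2 mm. A picture is of the moment at which its call begins: read the wrist's pose just before it.
- job_done(): hands the job in; it is judged then, once.
The state is a dict: "clock": time; "joint_pos": joint angles; "joint_vel": joint speeds; "tau": joint torques, N m; "eef_pos": TCP position; "tool_rot": TCP orientation; "ft_force": force on the tool from outside, world axes, zero at the start; "ft_torque": the same for the moment, N m; "grip_width": finger opening in m; "grasp_force": force on a finger pad.
Only numpy, scipy, OpenCV 4.12 (cv2) and the standard library are available. Lean on these libraries where they do the work, as an engineer would, in place of code of your own. Each camera call takes 0.05 s, during which the arm holds its last target. There are 200 camera calls.

## Working session

There is one attempt and no reset: what is moved stays moved. The work goes in short steps, Python scripts to look and compute and a tool call to move; the robot and the scene stay as the last step left them, time stands still between calls to the robot, and variables do not carry over. Pictures are saved under pics/ and viewed, at most 10 in all, crops included, and the job is handed in when it is done.

Besides the shell and the picture viewer there is one more tool, called after "Request:" by a JSON object that holds its "method" and its "body", one argument or row to a line. send_rows: Moves the arm, as the interface text tells. Its arguments: {"type":"object","properties":{"steps":{"type":"string"}},"required":["steps"]}

```bash
mkdir -p pics; python3 - <<'E'
from workcell import *
import cv2,numpy as np
np.set_printoptions(precision=4,suppress=True)
o=get_obs();print(o)
for n in("scene","top"):
    c=camera(n);cv2.imwrite(f"pics/{n}0.png",c["frame"][:,:,::-1]);np.savez(f"{n}0.npz",**c)
    print(n,c["camera_matrix"],c["extrinsics"])
E
```

```text
{'clock': 0.0, 'joint_pos': array([-1.252 ,  0.2414,  0.0037,  1.3352, -0.    ,  1.5708]), 'joint_vel': array([ 0.0007, -0.0005, -0.001 , -0.0015, -0.0007,  0.0002]), 'tau': array([ -0.0001, -37.2317,  25.2408,   0.0171,  -0.0001,   0.    ]), 'eef_pos': array([ 0.1565, -0.4741,  0.1956]), 'tool_rot': array([ 0.9873,  0.1587, -0.0002, -0.001 ]), 'ft_force': array([ 0.3085, -0.3525, -0.4411]), 'ft_torque': array([ 0.0227, -0.0387, -0.0377]), 'grasp_force': 0.0, 'grip_width': 0.08546223766240026}
scene [[444.3413   0.     317.758 ]
 [  0.     444.3413 236.1782]
 [  0.       0.       1.    ]] [[ 0.5315  0.847   0.0039 -0.2528]
 [ 0.7192 -0.4489 -0.5304 -0.2719]
 [-0.4475  0.2847 -0.8477  1.3072]
 [ 0.      0.      0.      1.    ]]
top [[621.2795   0.     316.8383]
 [  0.     621.2795 226.5969]
 [  0.       0.       1.    ]] [[-0.0123 -0.9999 -0.0059 -0.0159]
 [-0.9952  0.0128 -0.0973  0.4849]
 [ 0.0974  0.0047 -0.9952  1.3186]
 [ 0.      0.      0.      1.    ]]
```

View pics/scene0.png

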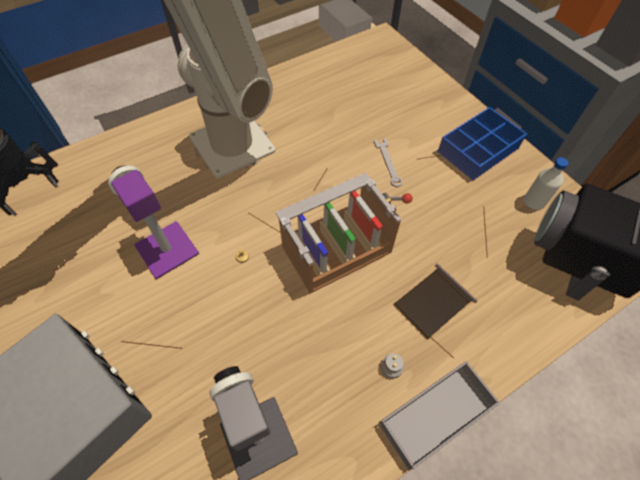

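View pics/top0.png

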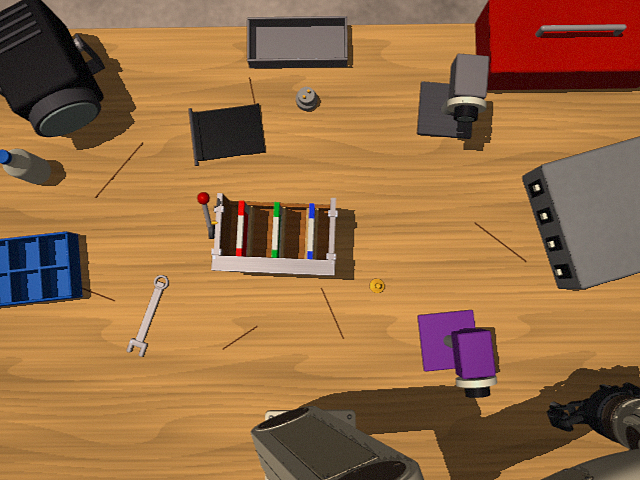

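The scene view shows a grey camera at (240,410) and a purple one at (140,200). The rack is at (340,230), with frames in the order blue, green, red, and the red knob is at (407,198). In the top view the rack is at (275,235), the red frame is at (240,225) in the bay at the lever's end, the knob is at (203,198), the grey camera is at (465,95) and the purple decoy is at (475,350). Next I'll measure.

```bash
cat > h.py <<'E'
import numpy as np,cv2
np.set_printoptions(precision=4,suppress=True)
def load(n): return dict(np.load(n+".npz"))
def ray(c,uv):
    K,T=c["camera_matrix"],c["extrinsics"]; d=T[:3,:3].T@np.linalg.solve(K,[uv[0],uv[1],1.]); return -T[:3,:3].T@T[:3,3],d
def plane(c,uv,z): o,d=ray(c,uv); return o+d*(z-o[2])/d[2]
def tri(c1,u1,c2,u2):
    o1,d1=ray(c1,u1);o2,d2=ray(c2,u2);s=np.linalg.lstsq(np.c_[d1,-d2],o2-o1,rcond=None)[0]
    a,b=o1+s[0]*d1,o2+s[1]*d2; return (a+b)/2,np.linalg.norm(a-b)
def cloud(c):
    K,T=c["camera_matrix"],c["extrinsics"];z=c["range_z"];v,u=np.indices(z.shape)
    p=np.stack([(u-K[0,2])/K[0,0]*z,(v-K[1,2])/K[1,1]*z,z],-1); return (p-T[:3,3])@T[:3,:3]
def blobs(c,lo,hi,amin=8):
    h=cv2.cvtColor(c["frame"],cv2.COLOR_RGB2HSV)
    if lo[0]<0: m=cv2.inRange(h,(0,lo[1],lo[2]),(hi[0],hi[1],hi[2]))|cv2.inRange(h,(180+lo[0],lo[1],lo[2]),(180,hi[1],hi[2]))
    else: m=cv2.inRange(h,lo,hi)
    n,l,s,ce=cv2.connectedComponentsWithStats(m)
    return [(ce[i],s[i],l==i) for i in range(1,n) if s[i,4]>=amin]
E
python3 - <<'E'
from h import *
C={n:load(n+"0") for n in("scene","top")}
for n,c in C.items():
    P=cloud(c)
    for nm,lo,hi in(("red",(-8,150,90),(8,255,255)),("blue",(110,130,80),(130,255,255)),("green",(45,120,60),(80,255,255))):
        for ce,s,m in blobs(c,lo,hi,10):
            if s[4]<900: print(n,nm,ce,s,np.median(P[m],0),"zmax",P[m][:,2].max())
# camera body & lens from clouds, rack tops
for n,c in C.items():
    P=cloud(c);h=cv2.cvtColor(c["frame"],cv2.COLOR_RGB2HSV)
    ok=(P[...,0]>.3)&(P[...,0]<.95)&(P[...,1]>-.5)&(P[...,1]<-.15)
    a=ok&(P[...,2]>.235)&(P[...,2]<.262)
    if a.any():
        q=P[a];print(n,"cambody",len(q),q.min(0),q.max(0),cv2.minAreaRect(q[:,:2].astype(np.float32)))
    a=(P[...,2]>.139)&(P[...,2]<.156)&(abs(P[...,1]-.08)<.2)&(abs(P[...,0]-.5)<.15)
    q=P[a];print(n,"keeper",len(q),q.mean(0),cv2.minAreaRect(q[:,:2].astype(np.float32)))
E
```

```text
scene red [364.4575 219.33  ] [351 191  32  50 494] [0.4753 0.1297 0.0902] zmax 0.9648926573791657
scene red [406.8551 197.7246] [402 193  10  10  69] [0.5309 0.1898 0.2016] zmax 0.9648926573791657
scene blue [463.375  146.4688] [443 125  44  43 256] [0.3853 0.5382 0.0503] zmax 0.9648926573791657
scene blue [301.5652 217.4348] [299 215   6   6  23] [ 0.4154 -0.0058  0.1366] zmax 0.13932224778051067
scene blue [322.1324 248.3971] [317 243  11  12  68] [ 0.5084 -0.0107  0.1364] zmax 0.14038560694495403
scene green [328.44 205.4 ] [326 203   6   6  25] [0.4202 0.063  0.1375] zmax 0.13960444717101755
scene green [349.5606 234.9697] [345 229  10  12  66] [0.5122 0.0592 0.1364] zmax 0.9648926573791657
top red [575.5941  31.1584] [543  30  71   3 101] [ 0.8729 -0.5528  0.1208] zmax 0.15314105151204552
top red [202.3366 197.6436] [197 192  11  12 101] [0.5244 0.1918 0.2017] zmax 0.20732622831701278
top red [240.8105 207.0105] [238 200   7  15  95] [0.5149 0.1277 0.1368] zmax 0.14182414004708974
top red [238.5 251.5] [236 248   6   8  48] [0.4265 0.1326 0.1367] zmax 1.3594127097697704
top blu
[... 337 characters left out ...]
  50] [0.4213 0.062  0.1378] zmax 1.3594127097697704
scene cambody 2839 [ 0.6656 -0.342   0.235 ] [ 0.7837 -0.2711  0.2581] ((0.7237750291824341, -0.3070337772369385), (0.0654025450348854, 0.11544138938188553), 84.31278991699219)
scene keeper 1995 [0.4313 0.0632 0.1481] ((0.46150916814804077, 0.06673971563577652), (0.25234997272491455, 0.15695905685424805), 87.06599426269531)
top cambody 1940 [ 0.6632 -0.3432  0.235 ] [ 0.7806 -0.2699  0.2613] ((0.721600353717804, -0.30776897072792053), (0.06628227233886719, 0.11606874316930771), 82.4727783203125)
top keeper 2970 [0.4254 0.0692 0.1485] ((0.45994138717651367, 0.06892919540405273), (0.25666308403015137, 0.15202905237674713), 86.78799438476562)
```

```bash
python3 - <<'E'
from h import *
c=load("top0");cv2.imwrite("pics/crops.png",np.vstack([cv2.resize(c["frame"][y:y+120,x:x+320,::-1],(800,300),interpolation=cv2.INTER_CUBIC) for y,x in((170,150),(45,300))]))
E
```

```text
(no output)
```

View pics/crops.png

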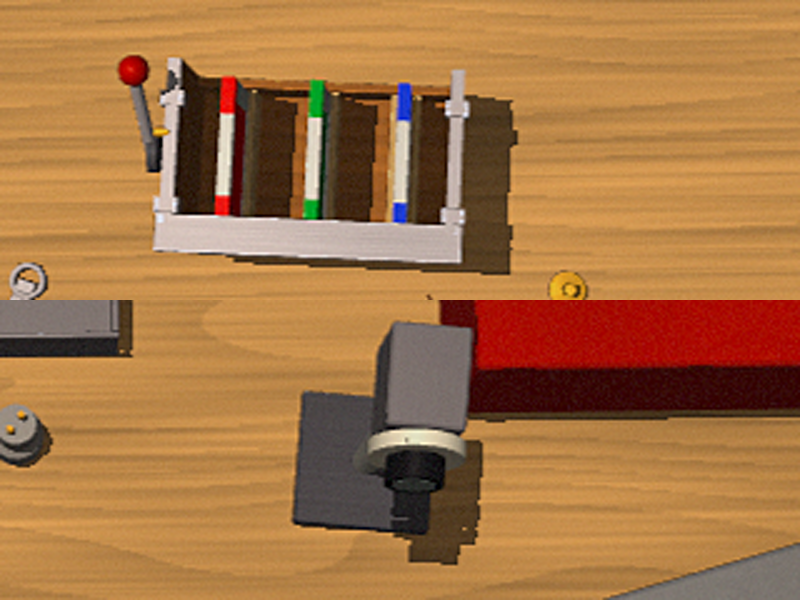

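The crop confirms two things. The red frame (red patches at (228,95) and (222,205)) is in the bay beside the lever with the red ball at (133,70). The grey camera's lens faces the robot at (413,470), and the purple decoy is excluded. Next I'll refine the camera axis, the rack pose and the knob.

```bash
python3 - <<'E'
from h import *
C={n:load(n+"0") for n in("scene","top")}
s,t=C["scene"],C["top"]
print("knob",tri(s,(406.86,197.72),t,(202.34,197.64)))
rect=lambda q:cv2.minAreaRect((q[:,:2]*1000).astype(np.float32))
for n,c in C.items():
    P=cloud(c);h=cv2.cvtColor(c["frame"],cv2.COLOR_RGB2HSV)
    near=(abs(P[...,0]-.7)<.15)&(abs(P[...,1]+.29)<.12)
    print(n,"zhist",np.histogram(P[near][:,2],bins=np.arange(-.005,.27,.01)))
    a=near&(P[...,2]>.244)&(P[...,2]<.256)&(h[...,2]<160); q=P[a];print("top",len(q),q.mean(0),rect(q))
    b=near&(P[...,2]>.004)&(P[...,2]<.02)&(h[...,2]<110);
    m=cv2.morphologyEx(b.astype(np.uint8),cv2.MORPH_OPEN,np.ones((3,3)))>0;q=P[m];print("foot",len(q),np.median(q,0),rect(q))
    d=near&(P[...,2]>.19)&(P[...,2]<.26)&(h[...,2]<60)&(P[...,0]<.71);q=P[d];
    if len(q):print("lens",len(q),q.min(0),q.max(0),q.mean(0))
    w=near&(P[...,2]>.17)&(P[...,2]<.28)&(h[...,2]>140)&(h[...,1]<70);q=P[w]
    if len(q):print("ring",len(q),np.median(q,0),q.min(0),q.max(0),rect(q))
c=s;cv2.imwrite("pics/camcrop.png",np.hstack([cv2.resize(s["frame"][355:475,190:310,::-1],(400,400),interpolation=cv2.INTER_CUBIC),cv2.resize(t["frame"][45:145,405:505,::-1],(400,400),interpolation=cv2.INTER_CUBIC)]))
E
```

```text
knob (array([0.5264, 0.1942, 0.1936]), np.float64(0.0014151355342248506))
scene zhist (array([10692,  2535,    73,     8,     8,     4,     1,     0,     0,
           0,     0,     0,     0,     0,     0,     0,     0,     0,
           0,    10,    43,    60,    66,   151,   378,  2394,    67]), array([-0.005,  0.005,  0.015,  0.025,  0.035,  0.045,  0.055,  0.065,
        0.075,  0.085,  0.095,  0.105,  0.115,  0.125,  0.135,  0.145,
        0.155,  0.165,  0.175,  0.185,  0.195,  0.205,  0.215,  0.225,
        0.235,  0.245,  0.255,  0.265]))
top 1891 [ 0.7389 -0.3119  0.2495] ((725.0847778320312, -307.3316955566406), (59.95751190185547, 112.72090911865234), 84.0578842163086)
foot 2450 [ 0.7694 -0.2995  0.0117] ((746.4454345703125, -310.4984436035156), (118.67852020263672, 117.6833724975586), 84.34457397460938)
lens 150 [ 0.6672 -0.3201  0.2269] [ 0.6797 -0.2812  0.2435] [ 0.6736 -0.3009  0.2386]
ring 2247 [ 0.7356 -0.3073  0.2498] [ 0.6757 -0.3387  0.2212] [ 0.7809 -0.2682  0.2581] ((728.3724365234375, -305.0317077636719), (68.38064575195312, 102.35130310058594), 85.805137634277
[... 302 characters left out ...]
 0.105,  0.115,  0.125,  0.135,  0.145,
        0.155,  0.165,  0.175,  0.185,  0.195,  0.205,  0.215,  0.225,
        0.235,  0.245,  0.255,  0.265]))
top 1444 [ 0.7352 -0.3086  0.25  ] ((723.2169799804688, -308.14483642578125), (60.5336799621582, 113.05918884277344), 84.29863739013672)
foot 1866 [ 0.7269 -0.2903  0.0122] ((743.6355590820312, -310.7022399902344), (119.9542465209961, 120.81314849853516), 83.64749908447266)
lens 424 [ 0.6616 -0.3327  0.1996] [ 0.7098 -0.2761  0.2517] [ 0.6754 -0.2998  0.2332]
ring 222 [ 0.6911 -0.2973  0.2519] [ 0.6833 -0.3336  0.224 ] [ 0.6999 -0.2699  0.2613] ((691.12451171875, -301.8626708984375), (64.04456329345703, 12.909285545349121), 83.89676666259766)
```

View pics/camcrop.png

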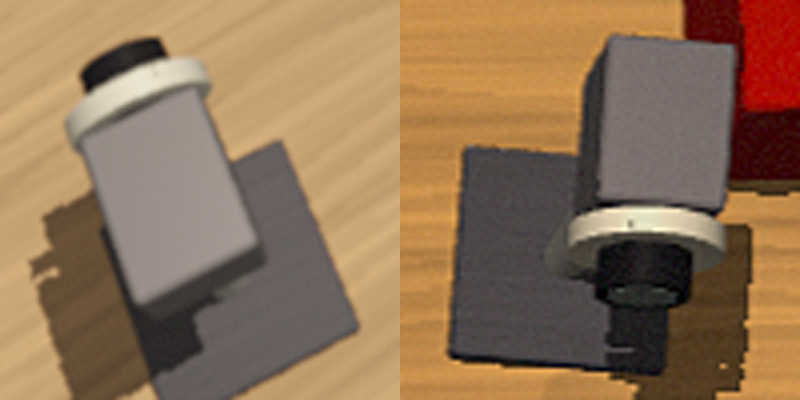

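The grey camera is yawed about -6°, with its lens face near (0.664,-0.301), and the rack is yawed about -3.2°. First I'll lift and fly over to a point behind the knob, turning the tool so the fingers close along rack y.

Request:
{"method": "send_rows", "body": {
  "steps": "-1 0 0 0.04 0 0 0.115;-1 0 0 0.04 0 0 0.115;-1 0 0 0.04 0 0 0.115;-1 0 0 0.035 0 0 0.115;-1 0.0207 0.0333 0 0 0 0.115"
}}

```text
clock: 0.52
eef_pos: [0.1772, -0.4493, 0.3587]
tool_rot: [0.902, 0.432, -0.002, 0.008]
ft_force: [1.2, -0.5, 1.0]
grip_width: 0.0254
grasp_force: 0.0
```

Request:
{"method": "send_rows", "body": {
  "steps": "-1 0.0207 0.0333 0 0 0 0.115;-1 0.0207 0.0333 0 0 0 0.115;-1 0.0207 0.0333 0 0 0 0.115;-1 0.0207 0.0333 0 0 0 0.115;-1 0.0207 0.0333 0 0 0 0.115"
}}

```text
clock: 0.93
eef_pos: [0.2812, -0.2732, 0.3512]
tool_rot: [0.741, 0.672, 0.0, -0.0]
ft_force: [2.1, -0.4, 1.2]
grip_width: -0.0003
grasp_force: 0.0
```

Request:
{"method": "send_rows", "body": {
  "steps": "-1 0.0207 0.0333 0 0 0 0.115;-1 0.0207 0.0333 0 0 0 0.115;-1 0.0207 0.0333 0 0 0 0.115;-1 0.0207 0.0333 0 0 0 0.115;-1 0.0207 0.0333 0 0 0 0.115"
}}

```text
clock: 1.35
eef_pos: [0.3847, -0.1066, 0.3514]
tool_rot: [0.519, 0.855, -0.0, -0.0]
ft_force: [1.2, -1.6, 0.9]
grip_width: -0.0002
grasp_force: 0.0
```

Request:
{"method": "send_rows", "body": {
  "steps": "-1 0.0207 0.0333 0 0 0 0.115;-1 0.0207 0.0333 0 0 0 0.115;-1 0.0207 0.0333 0 0 0 0.115;-1 0.0207 0.0333 0 0 0 0.115;-1 0.0207 0.0333 0 0 0 0.115"
}}

```text
clock: 1.77
eef_pos: [0.4883, 0.06, 0.3511]
tool_rot: [0.255, 0.967, -0.0, -0.0]
ft_force: [0.6, -0.7, 1.1]
grip_width: 0.0001
grasp_force: 0.0
```

Request:
{"method": "send_rows", "body": {
  "steps": "-1 0.0207 0.0333 0 0 0 0.115;-1 0.0207 0.0333 0 0 0 0.115;-1 0.0207 0.0333 0 0 0 0.115;-1 0.0207 0.0333 0 0 0 0.115;-1 0 0 0 0 0 0"
}}

```text
clock: 2.18
eef_pos: [0.5732, 0.1972, 0.3452]
tool_rot: [0.027, 1.0, -0.0, -0.003]
ft_force: [-1.0, -1.6, -2.6]
grip_width: -0.0002
grasp_force: 0.0
```

```bash
cat >> h.py <<'E'
from scipy.spatial.transform import Rotation as R
def wrist(name=None):
    import workcell as w
    o=w.get_obs();c=w.camera("wrist")
    T=np.eye(4);T[:3,:3]=R.from_quat(o["tool_rot"]).as_matrix();T[:3,3]=o["eef_pos"]
    c["extrinsics"]=np.linalg.inv(T@c["T_tool_cam"])
    if name: cv2.imwrite(f"pics/{name}.png",c["frame"][:,:,::-1]);np.savez(name+".npz",**c)
    return c,o
E
python3 - <<'E'
from h import *
c,o=wrist("w1");print(o["eef_pos"],R.from_quat(o["tool_rot"]).as_matrix());print(c["T_tool_cam"],c["camera_matrix"])
P=cloud(c)
for nm,lo,hi in(("red",(-8,130,60),(8,255,255)),("blue",(110,130,60),(130,255,255)),("green",(45,120,50),(80,255,255))):
    for ce,s,m in blobs(c,lo,hi,40): print(nm,ce,s,np.median(P[m],0),P[m].min(0),P[m].max(0))
E
```

```text
[0.5732 0.1972 0.3452] [[-0.9985  0.0537 -0.0068]
 [ 0.0537  0.9986 -0.0002]
 [ 0.0068 -0.0005 -1.    ]]
[[ 0.0001 -0.948  -0.3183  0.0808]
 [ 1.      0.0002 -0.     -0.001 ]
 [ 0.0001 -0.3183  0.948  -0.177 ]
 [ 0.      0.      0.      1.    ]] [[431.5662   0.     324.0355]
 [  0.     431.5662 240.4628]
 [  0.       0.       1.    ]]
red [248.7773  76.7899] [ 229    4   34  144 2075] [0.4728 0.134  0.0947] [0.402  0.0976 0.0092] [0.5377 0.2006 0.5228]
red [317.6096 146.6348] [302 131  32  32 753] [0.5266 0.194  0.2012] [0.4937 0.1757 0.035 ] [0.5403 0.2053 0.5228]
blue [99.1414 75.0167] [  56    5   75  143 4850] [ 0.4616 -0.0053  0.0953] [ 0.4025 -0.0486  0.0424] [0.523  0.2006 0.5228]
green [174.4165  75.2213] [ 142    5   55  143 3330] [0.4652 0.0646 0.0943] [0.3975 0.0071 0.0102] [0.528  0.2006 0.5228]
```

View pics/w1.png

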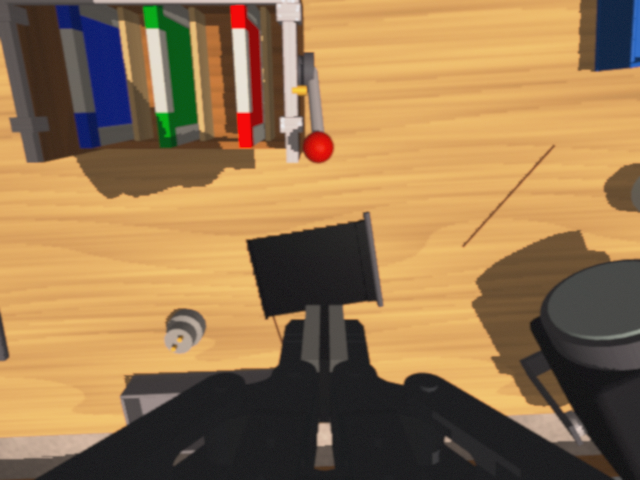

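The wrist view shows the knob at (318,147) and the red frame at (245,75), agreeing with the earlier fix (knob at 0.526, 0.194, 0.194). Next I descend behind the knob.

Request:
{"method": "send_rows", "body": {
  "steps": "-1 0 -0.0013 -0.04 0 0 0;-1 0 -0.0013 -0.04 0 0 0;-1 0 -0.0013 -0.04 0 0 0;-1 0 -0.0013 -0.04 0 0 0;-1 0 0 0 0 0 0"
}}

```text
clock: 2.65
eef_pos: [0.5612, 0.1818, 0.1802]
tool_rot: [0.032, 0.999, -0.004, -0.011]
ft_force: [-2.9, 0.0, -3.8]
grip_width: -0.0004
grasp_force: 0.0
```

Request:
{"method": "send_rows", "body": {
  "steps": "-1 0 0 0 0 0 0;-1 0 0 0 0 0 0;-1 0 0 0 0 0 0;-1 0 0 0 0 0 0;-1 0 0 0 0 0 0"
}}

```text
clock: 3.07
eef_pos: [0.5729, 0.1867, 0.1947]
tool_rot: [0.031, 1.0, 0.001, 0.003]
ft_force: [0.1, -0.4, 0.3]
grip_width: 0.0002
grasp_force: 0.0
```

```bash
python3 - <<'E'
from h import *
import workcell as w
o=w.get_obs();print(o)
c=w.camera("top")
for ce,s,m in blobs(c,(-8,150,90),(8,255,255),10):
    if s[4]<300: print(ce,s)
E
```

```text
{'clock': 3.0667, 'joint_pos': array([ 0.315 ,  0.4436,  0.2904,  1.4113, -0.    ,  0.3779]), 'joint_vel': array([-0.0001,  0.0098, -0.0255, -0.0049, -0.0008,  0.0007]), 'tau': array([ -0.0458, -47.2239,  25.7465,  -0.0337,  -0.0024,   0.0006]), 'eef_pos': array([0.5729, 0.1867, 0.1947]), 'tool_rot': array([0.0315, 0.9995, 0.0011, 0.003 ]), 'ft_force': array([ 0.0545, -0.3859,  0.2744]), 'ft_torque': array([ 0.0183,  0.0078, -0.0431]), 'grasp_force': 0.0, 'grip_width': 0.00022556004084994046}
[575.5941  31.1584] [543  30  71   3 101]
[240.7303 207.5618] [238 200   7  16  89]
[238.5 251.5] [236 248   6   8  48]
```

Request:
{"method": "send_rows", "body": {
  "steps": "-1 -0.012 0.005 -0.006 0 0 0;-1 -0.012 0.0007 -0.003 0 0 0;-1 -0.012 0.0007 0.009 0 0 0;-1 -0.012 0.0007 0.007 0 0 0;-1 -0.012 0.0007 0.004 0 0 0"
}}

```text
clock: 3.53
eef_pos: [0.5109, 0.1942, 0.2043]
tool_rot: [0.031, 1.0, 0.001, 0.001]
ft_force: [0.2, 0.3, 0.9]
grip_width: 0.0001
grasp_force: 0.0
```

Request:
{"method": "send_rows", "body": {
  "steps": "-1 -0.012 0.0007 0.002 0 0 0;-1 -0.012 0.0007 0 0 0 0;-1 -0.012 0.0007 0 0 0 0;-1 -0.012 0.0007 -0.002 0 0 0;-1 -0.010 0.0006 -0.004 0 0 0"
}}

```text
clock: 3.95
eef_pos: [0.4524, 0.1976, 0.2]
tool_rot: [0.031, 1.0, 0.001, 0.001]
ft_force: [0.5, 0.3, 0.0]
grip_width: 0.0002
grasp_force: 0.0
```

Request:
{"method": "send_rows", "body": {
  "steps": "-1 -0.008 0.0005 -0.005 0 0 0;-1 -0.007 0.0004 -0.006 0 0 0;-1 -0.006 0.0004 -0.004 0 0 0;-1 -0.004 0.0002 -0.002 0 0 0;-1 0 0 0 0 0 0"
}}

```text
clock: 4.37
eef_pos: [0.4269, 0.1987, 0.1816]
tool_rot: [0.031, 1.0, -0.0, -0.0]
ft_force: [0.1, -0.7, 0.3]
grip_width: 0.0002
grasp_force: 0.0
```

```bash
python3 - <<'E'
from h import *
import workcell as w
C={n:w.camera(n) for n in("top","scene")}
print(w.get_obs()["ft_force"],w.get_obs()["eef_pos"])
for n,c in C.items():
  P=cloud(c)
  for ce,s,m in blobs(c,(-8,150,70),(8,255,255),10):
    if s[4]<600: print(n,ce,s,np.median(P[m],0))
c,o=wrist()
P=cloud(c)
for ce,s,m in blobs(c,(-8,130,60),(8,255,255),40): print("w",ce,s,np.median(P[m],0))
cv2.imwrite("pics/p2.png",np.hstack([cv2.resize(C["top"]["frame"][150:300,150:350,::-1],(400,300)),cv2.resize(c["frame"][:,:,::-1],(400,300))]))
E
```

```text
[-0.1361  0.0572 -1.0593] [0.4281 0.1989 0.182 ]
top [202.7568 197.8108] [197 192  12  12 111] [0.5242 0.191  0.2019]
top [240.9806 207.2718] [237 200   8  15 103] [0.5146 0.1274 0.1362]
top [243.2458 239.9274] [236 213  12  43 179] [0.4467 0.1298 0.0666]
scene [364.5051 219.6187] [351 191  32  50 493] [0.476  0.1296 0.09  ]
scene [406.9265 197.7059] [403 193   9  10  68] [0.5308 0.1903 0.2014]
w [233.035  290.6801] [ 199  250   55  127 2682] [0.4705 0.1341 0.091 ]
w [324.3519 462.0586] [314 453  22  18 324] [0.5163 0.1933 0.1945]
```

View pics/p2.png

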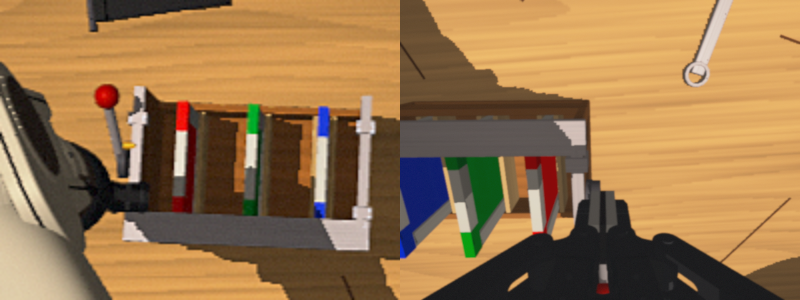

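The picture shows the lever still locked, with the ball at (107,96) in the left half: the fingertips slid over the top of the ball. I'll go back behind it and push with the tip about 22 mm below the ball's centre.

Request:
{"method": "send_rows", "body": {
  "steps": "-1 0 0 0.035 0 0 0;-1 0.02 -0.001 0.03 0 0 0;-1 0.035 -0.002 0 0 0 0;-1 0.04 -0.002 0 0 0 0;-1 0.035 -0.002 0 0 0 0"
}}

```text
clock: 4.93
eef_pos: [0.5606, 0.1918, 0.2479]
tool_rot: [0.031, 1.0, 0.001, 0.002]
ft_force: [0.1, 0.7, 0.5]
grip_width: -0.0
grasp_force: 0.0
```

Request:
{"method": "send_rows", "body": {
  "steps": "-1 0.02 -0.001 -0.01 0 0 0;-1 0 0 -0.025 0 0 0;-1 0 0 -0.025 0 0 0;-1 0 0 -0.017 0 0 0;-1 0 0 0 0 0 0"
}}

```text
clock: 5.35
eef_pos: [0.5757, 0.1896, 0.1646]
tool_rot: [0.032, 0.999, -0.001, -0.004]
ft_force: [-0.2, 0.0, -1.0]
grip_width: 0.0001
grasp_force: 0.0
```

Request:
{"method": "send_rows", "body": {
  "steps": "-1 0 0 0 0 0 0;-1 0 0 0 0 0 0;-1 0 0 0 0 0 0;-1 0 0 0 0 0 0;-1 0 0 0 0 0 0"
}}

```text
clock: 5.77
eef_pos: [0.5784, 0.191, 0.171]
tool_rot: [0.031, 1.0, 0.0, 0.001]
ft_force: [-0.3, 0.3, 0.7]
grip_width: 0.0
grasp_force: 0.0
```

Request:
{"method": "send_rows", "body": {
  "steps": "-1 -0.015 0.002 0 0 0 0;-1 -0.012 0.0007 0 0 0 0;-1 -0.010 0.0006 0.003 0 0 0;-1 -0.010 0.0006 0.004 0 0 0;-1 -0.010 0.0006 0.004 0 0 0"
}}

```text
clock: 6.18
eef_pos: [0.5202, 0.1953, 0.1814]
tool_rot: [0.031, 1.0, 0.0, 0.0]
ft_force: [0.6, -0.1, 0.5]
grip_width: 0.0003
grasp_force: 0.0
```

```bash
python3 - <<'E'
from h import *
import workcell as w
C={n:w.camera(n) for n in("top","scene")}
print(w.get_obs()["ft_force"],w.get_obs()["eef_pos"])
for n,c in C.items():
  P=cloud(c)
  for ce,s,m in blobs(c,(-8,150,70),(8,255,255),10):
    if s[4]<600: print(n,ce,s,np.median(P[m],0))
c,o=wrist()
P=cloud(c)
for ce,s,m in blobs(c,(-8,130,60),(8,255,255),40): print("w",ce,s,np.median(P[m],0))
E
```

```text
[0.0523 0.4404 0.0423] [0.5201 0.1956 0.1823]
top [242.8876 215.432 ] [237 201  11  39 169] [0.5059 0.1278 0.1287]
top [241.0674 249.5843] [235 241  12  15  89] [0.431  0.1309 0.13  ]
scene [363.973 219.343] [351 191  32  50 481] [0.4734 0.1298 0.0904]
scene [406.9844 197.9375] [403 194   9   9  64] [0.5313 0.1896 0.2008]
w [215.5639 152.6022] [ 173   59   71  216 6451] [0.4659 0.1344 0.0974]
w [323.2395 299.2276] [298 285  52  35 927] [0.5187 0.1945 0.1975]
```

```bash
python3 - <<'E'
from h import *
import workcell as w
c,o=wrist("w3");z=c["range_z"];K=c["camera_matrix"]
for cc in(load("w1"),c):
  for v in range(285,400,8):
    for u in(312,323,337):
      zz=cc["range_z"][v,u]; p=cc["T_tool_cam"]@np.array([(u-K[0,2])/K[0,0]*zz,(v-K[1,2])/K[1,1]*zz,zz,1]); print(v,u,zz,p[:3]*1000,cc["frame"][v,u],end=" | ")
    print()
E
```

```text
285 312 0.56631684 [-154.8949  -16.775   341.2409] [28 27 28] | 285 323 0.5651372 [-154.4021   -2.3375  340.1626] [32 29 30] | 285 337 0.56262153 [-153.3528   15.92    337.8621] [32 31 31] | 
293 312 0.5668354 [-165.0716  -16.7878  338.3708] [32 28 30] | 293 323 0.5675626 [-165.3851   -2.3418  339.0333] [31 30 31] | 293 337 0.5684525 [-165.7686   16.0967  339.844 ] [33 31 30] | 
301 312 0.57240087 [-177.5443  -16.9415  340.0536] [29 28 30] | 301 323 0.5708445 [-176.8399   -2.3481  338.649 ] [31 30 31] | 301 337 0.5719627 [-177.3421   16.2037  339.6608] [30 29 30] | 
309 312 0.15056501 [ 10.1805  -5.168  -41.8934] [84 80 77] | 309 323 0.15033534 [ 10.2887  -1.3298 -42.0992] [26 24 28] | 309 337 0.14975922 [ 10.5594   3.5298 -42.6158] [86 82 76] | 
317 312 0.14505954 [ 10.2127  -5.0139 -47.6901] [85 81 77] | 317 323 0.14465778 [ 10.4086  -1.3156 -48.048 ] [31 29 30] | 317 337 0.1450442 [ 10.2213   3.3887 -47.7031] [85 81 76] | 
325 312 0.1398314 [ 10.2986  -4.8677 -53.1763] [85 80 76] | 325 323 0.14157099 [  9.4223  -1.3078 -51.6353] [27 27 27] | 325 337 0.14106464 [  9.6781   3.2696 -
[... 3735 characters left out ...]
3  -79.5896] [27 28 31] | 373 323 0.12314843 [  5.7181  -1.253  -72.3039] [33 33 32] | 373 337 0.11572789 [ 10.2411   2.519  -78.6127] [29 29 32] | 
381 312 0.109802045 [ 11.9221  -4.0195 -84.2995] [27 25 28] | 381 323 0.12495892 [  2.4189  -1.2569 -71.5018] [29 29 32] | 381 337 0.11178519 [ 10.6795   2.4008 -82.6245] [29 29 31] | 
389 312 0.107532315 [ 11.4556  -3.9559 -86.8504] [31 29 32] | 389 323 0.12638001 [ -0.6931  -1.26   -71.0477] [28 28 28] | 389 337 0.10869921 [ 10.7043   2.3083 -85.8715] [31 30 34] | 
397 312 0.10451731 [ 11.5624  -3.8716 -89.995 ] [32 31 32] | 397 323 0.12534976 [ -2.2317  -1.2572 -72.6511] [31 31 31] | 397 337 0.1054416 [ 10.9512   2.2107 -89.225 ] [29 27 30] |
```

View pics/w3.png

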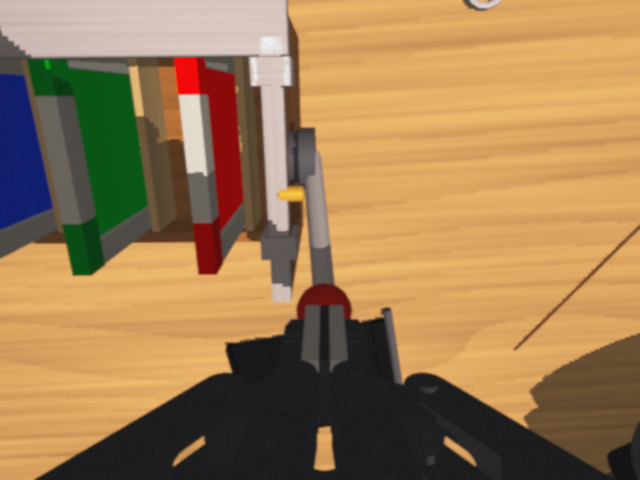

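The wrist depth shows the actual fingertips about 39 mm behind the reported TCP, with the pads at tool z from -40 to -72 mm. That explains why the fingers passed over the ball at (324,300). From here I'll use an effective tip of TCP + 39 mm and redo the push lower.

Request:
{"method": "send_rows", "body": {
  "steps": "-1 0.015 -0.001 0.005 0 0 0;-1 0.022 -0.001 0 0 0 0;-1 0.022 -0.001 0 0 0 0;-1 0 0 -0.014 0 0 0;-1 0 0 -0.014 0 0 0"
}}

```text
clock: 6.8
eef_pos: [0.5823, 0.1921, 0.1573]
tool_rot: [0.032, 0.999, 0.0, 0.001]
ft_force: [1.4, -0.3, -0.7]
grip_width: 0.0002
grasp_force: 0.0
```

Request:
{"method": "send_rows", "body": {
  "steps": "-1 0 0 -0.014 0 0 0;-1 0 0 -0.012 0 0 0;-1 0 0 0 0 0 0;-1 0 0 0 0 0 0;-1 0 0 0 0 0 0"
}}

```text
clock: 7.22
eef_pos: [0.5804, 0.1923, 0.132]
tool_rot: [0.032, 1.0, 0.0, 0.0]
ft_force: [0.1, -0.8, 0.7]
grip_width: -0.0001
grasp_force: 0.0
```

Request:
{"method": "send_rows", "body": {
  "steps": "-1 -0.013 0.002 0 0 0 0;-1 -0.012 0.0007 0 0 0 0;-1 -0.010 0.0006 0.003 0 0 0;-1 -0.010 0.0006 0.004 0 0 0;-1 -0.010 0.0006 0.004 0 0 0"
}}

```text
clock: 7.63
eef_pos: [0.5295, 0.1971, 0.1468]
tool_rot: [0.032, 0.999, 0.001, 0.006]
ft_force: [5.5, -1.3, 4.4]
grip_width: 0.0001
grasp_force: 2.6
```

Request:
{"method": "send_rows", "body": {
  "steps": "-1 -0.010 0.0006 0.002 0 0 0;-1 -0.010 0.0006 0.002 0 0 0;-1 -0.010 0.0006 0.002 0 0 0;-1 -0.010 0.0006 0.001 0 0 0;-1 -0.010 0.0006 -0.001 0 0 0"
}}

```text
clock: 8.05
eef_pos: [0.4737, 0.1998, 0.1489]
tool_rot: [0.031, 1.0, 0.0, 0.0]
ft_force: [2.1, -0.1, 1.8]
grip_width: 0.0
grasp_force: 0.9
```

Request:
{"method": "send_rows", "body": {
  "steps": "-1 -0.010 0.0006 -0.002 0 0 0;-1 -0.009 0.0006 -0.002 0 0 0;-1 -0.007 0.0004 -0.003 0 0 0;-1 -0.006 0.0003 -0.003 0 0 0;-1 -0.005 0.0003 -0.003 0 0 0"
}}

```text
clock: 8.47
eef_pos: [0.4415, 0.2019, 0.1373]
tool_rot: [0.032, 0.999, -0.0, 0.005]
ft_force: [13.5, -5.4, 16.2]
grip_width: 0.0
grasp_force: 10.6
```

```bash
cat > look.py <<'E'
from h import *
import workcell as w
print(w.get_obs()["ft_force"],w.get_obs()["eef_pos"])
s=w.camera("scene");P=cloud(s)
for ce,st,m in blobs(s,(-8,150,70),(8,255,255),10):
    if st[4]<600: print(ce,st,np.median(P[m],0))
xa=np.array([.9984,-.056]);own=(P[...,:2]-[.4637,.0625])@xa
a=(P[...,2]>.145)&(P[...,2]<.153)&(abs(P[...,1]-.0625)<.07)&(abs(own)<.16)
q=own[a];print("keeper own x",np.percentile(q,[1,50,99]),a.sum())
E
python3 look.py
```

```text
[13.5488 -5.4387 16.2174] [0.4415 0.2019 0.1373]
[377.6364 159.9091] [376 159   4   3  11] [0.4105 0.2002 0.2002]
[364.1014 218.7622] [350 189  33  52 513] [0.4742 0.1296 0.0903]
keeper own x [-0.1091 -0.0929 -0.0784] 656
```

The lever is fully over: the knob is at own x -61 mm and the keeper at about -93 mm. I'll retreat and hover over the red frame with the gripper part open.

Request:
{"method": "send_rows", "body": {
  "steps": "-1 0.003 0 0.02 0 0 0;-1 0 0 0.03 0 0 0;-1 0.005 -0.015 0.035 0 0 0;-0.3 0.01 -0.028 0.02 0 0 0;-0.3 0.008 -0.025 0 0 0 0"
}}

```text
clock: 8.93
eef_pos: [0.4651, 0.1344, 0.2447]
tool_rot: [0.03, 1.0, 0.001, 0.003]
ft_force: [0.4, -0.0, -0.7]
grip_width: 0.0233
grasp_force: 0.0
```

Request:
{"method": "send_rows", "body": {
  "steps": "-0.3 0 0 0 0 0 0;-0.3 0 0 0 0 0 0;-0.3 0 0 0 0 0 0;-0.3 0 0 0 0 0 0;-0.3 0 0 0 0 0 0"
}}

```text
clock: 9.35
eef_pos: [0.4627, 0.1347, 0.2396]
tool_rot: [0.031, 1.0, -0.0, -0.001]
ft_force: [0.5, 1.0, 0.7]
grip_width: 0.0303
grasp_force: 0.0
```

```bash
python3 look.py; python3 - <<'E'
from h import *
c,o=wrist("w4");print(o["eef_pos"],o["grip_width"],R.from_quat(o["tool_rot"]).as_matrix()[:,:2].T)
P=cloud(c)
for ce,s,m in blobs(c,(-8,130,60),(8,255,255),40):
    print(ce,s)
    top=m&(abs(P[...,2]-.137)<.006);q=P[top]
    if len(q)>20:
        n,l=cv2.connectedComponents(top.astype(np.uint8))
        for i in range(1,n):
            qq=P[l==i]
            if len(qq)>30: print("patch",len(qq),qq.mean(0),qq.min(0),qq.max(0))
# whole top rail
h=cv2.cvtColor(c["frame"],cv2.COLOR_RGB2HSV)
a=(abs(P[...,2]-.137)<.005)&(abs(P[...,1]-.131)<.014)&(abs(P[...,0]-.467)<.08)
q=P[a];print("rail",len(q),q.mean(0),cv2.minAreaRect((q[:,:2]*1000).astype(np.float32)))
# fingertip position
K=c["camera_matrix"];Z=c["range_z"];near=(Z>0.08)&(Z<.165);v,u=np.where(near);k=v<330
for uu in(u[k].min(),u[k].max()): print("finger cols",uu)
T=c["T_tool_cam"];z=Z[v,u];pt=np.stack([(u-K[0,2])/K[0,0]*z,(v-K[1,2])/K[1,1]*z,z],-1)@T[:3,:3].T+T[:3,3]
print("tip max tool z",np.percentile(pt[:,2],[95,99,99.9]), "y at tip",pt[pt[:,2]>-.05][:,1].min(),pt[pt[:,2]>-.05][:,1].max())
E
```

```text
[0.4536 0.9806 0.7371] [0.4627 0.1347 0.2396]
[376.2821 163.7949] [373 160   8   8  39] [0.4183 0.1918 0.1973]
[363.942  218.2147] [350 188  33  53 517] [0.4735 0.1298 0.0917]
keeper own x [-0.1094 -0.0924 -0.0782] 655
[0.4629 0.1346 0.2398] 0.029982962880781776 [[-0.9981  0.0612  0.0018]
 [ 0.0612  0.9981 -0.0003]]
[446.3262 147.2037] [ 424  125   46   46 1625]
[321.3146 157.6774] [312 134  19  49 871]
patch 754 [0.4201 0.1348 0.1369] [0.4054 0.1293 0.1335] [0.4358 0.1403 0.139 ]
[322.6543 292.6211] [315 274  16  38 512]
patch 502 [0.5149 0.1296 0.137 ] [0.5007 0.1244 0.1351] [0.5298 0.1355 0.1387]
rail 2674 [0.464  0.1325 0.1368] ((468.2681579589844, 132.16270446777344), (10.409977912902832, 125.55330657958984), 86.75746154785156)
finger cols 241
finger cols 408
tip max tool z [-0.0546 -0.0426 -0.0374] y at tip -0.029405865037996498 0.027802133253495044
```

View pics/w4.png

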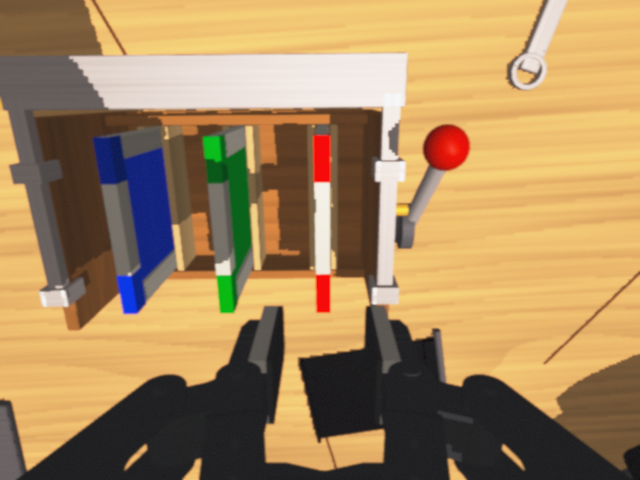

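The view shows the keeper drawn back to rows 55-108, the red frame centred at (322,220) and clear of it, and the lever flipped with its ball at (446,147). Next I descend to the rail, whose centre is at (0.468, 0.132).

Request:
{"method": "send_rows", "body": {
  "steps": "-0.3 0.0025 -0.0012 -0.02 0 0 0;-0.3 0.0025 -0.0012 -0.025 0 0 0;-0.3 0 0 -0.025 0 0 0;-0.3 0 0 -0.02 0 0 0;-0.3 0 0 -0.015 0 0 0"
}}

```text
clock: 9.87
eef_pos: [0.4673, 0.1317, 0.1333]
tool_rot: [0.031, 1.0, -0.0, -0.001]
ft_force: [0.2, -0.2, 0.0]
grip_width: 0.03
grasp_force: 0.0
```

Request:
{"method": "send_rows", "body": {
  "steps": "-0.3 0 0 -0.015 0 0 0;-0.3 0 0 -0.015 0 0 0;-0.3 0 0 -0.013 0 0 0;-0.3 0 0 -0.01 0 0 0;-0.3 0 0 0 0 0 0"
}}

```text
clock: 10.28
eef_pos: [0.4668, 0.1314, 0.0803]
tool_rot: [0.031, 1.0, -0.001, -0.002]
ft_force: [-1.5, 0.2, 0.5]
grip_width: 0.0299
grasp_force: 0.0
```

Request:
{"method": "send_rows", "body": {
  "steps": "-0.3 0.001 0.0008 -0.006 0 0 0;-0.3 0 0 0 0 0 0;-0.3 0 0 0 0 0 0;-1 0 0 0 0 0 0;-1 0 0 0 0 0 0"
}}

```text
clock: 10.7
eef_pos: [0.4705, 0.1326, 0.0774]
tool_rot: [0.031, 1.0, 0.0, 0.001]
ft_force: [2.2, 0.5, -0.8]
grip_width: 0.0089
grasp_force: 58.6
```

Request:
{"method": "send_rows", "body": {
  "steps": "-1 0 0 0 0 0 0;-1 0 0 0 0 0 0;-1 0 0 0 0 0 0;-1 0 0 0 0 0 0;-1 0 0 0 0 0 0"
}}

```text
clock: 11.12
eef_pos: [0.4706, 0.1325, 0.0773]
tool_rot: [0.031, 1.0, 0.0, 0.001]
ft_force: [0.9, 0.6, 5.8]
grip_width: 0.0089
grasp_force: 59.6
```

Request:
{"method": "send_rows", "body": {
  "steps": "-1 0 0 0.006 0 0 0;-1 0 0 0.01 0 0 0;-1 0 0 0.015 0 0 0;-1 0 0 0.02 0 0 0;-1 0 0 0.025 0 0 0"
}}

```text
clock: 11.53
eef_pos: [0.4678, 0.1317, 0.1521]
tool_rot: [0.031, 1.0, -0.001, -0.002]
ft_force: [-0.4, 0.7, -2.4]
grip_width: 0.0091
grasp_force: 58.6
```

Request:
{"method": "send_rows", "body": {
  "steps": "-1 0 0 0.025 0 0 0;-1 0 0 0.025 0 0 0;-1 0 0 0.025 0 0 0;-1 0 0 0.02 0 0 0;-1 0 0 0.014 0 0 0"
}}

```text
clock: 11.95
eef_pos: [0.4697, 0.1323, 0.264]
tool_rot: [0.031, 1.0, 0.0, 0.001]
ft_force: [-0.3, 0.3, -2.4]
grip_width: 0.0088
grasp_force: 58.7
```

Request:
{"method": "send_rows", "body": {
  "steps": "-1 0.0022 -0.015 0 0 0 -0.06;-1 0.0022 -0.02 0 0 0 -0.081;-1 0.0022 -0.021 0 0 0 -0.081;-1 0.0022 -0.021 0 0 0 -0.081;-1 0.0022 -0.021 0 0 0 -0.081"
}}

```text
clock: 12.37
eef_pos: [0.4799, 0.0334, 0.2616]
tool_rot: [0.223, 0.975, -0.0, -0.001]
ft_force: [0.5, 0.9, -1.2]
grip_width: 0.0091
grasp_force: 58.7
```

Request:
{"method": "send_rows", "body": {
  "steps": "-1 0.0022 -0.021 0 0 0 -0.081;-1 0.0022 -0.021 0 0 0 -0.081;-1 0.0022 -0.021 0 0 0 -0.081;-1 0.0022 -0.021 0 0 0 -0.081;-1 0.0022 -0.021 0 0 0 -0.081"
}}

```text
clock: 12.78
eef_pos: [0.4909, -0.0717, 0.2615]
tool_rot: [0.415, 0.91, -0.0, -0.001]
ft_force: [0.6, -0.7, -2.0]
grip_width: 0.0086
grasp_force: 58.7
```

Request:
{"method": "send_rows", "body": {
  "steps": "-1 0.0022 -0.021 0 0 0 -0.081;-1 0.0022 -0.021 0 0 0 -0.081;-1 0.0022 -0.021 0 0 0 -0.081;-1 0.0022 -0.021 0 0 0 -0.081;-1 0.0022 -0.021 0 0 0 -0.081"
}}

```text
clock: 13.2
eef_pos: [0.5019, -0.1766, 0.2614]
tool_rot: [0.59, 0.808, -0.0, -0.001]
ft_force: [0.9, -0.2, -2.2]
grip_width: 0.0088
grasp_force: 58.7
```

Request:
{"method": "send_rows", "body": {
  "steps": "-1 0 -0.02 0 0 0 -0.081;-1 0 -0.02 0 0 0 -0.081;-1 0 -0.02 -0.006 0 0 -0.081;-1 0 -0.015 -0.008 0 0 -0.081;-1 0 -0.010 -0.008 0 0 -0.081"
}}

```text
clock: 13.62
eef_pos: [0.502, -0.2622, 0.2391]
tool_rot: [0.74, 0.672, -0.0, -0.0]
ft_force: [-0.2, 0.6, -2.1]
grip_width: 0.0089
grasp_force: 58.7
```

```bash
python3 - <<'E'
from h import *
# lens front face: sharpen from saved clouds, in camera-body coordinates (yaw -6 deg about body ref)
a=np.radians(-6.0);u=np.array([np.cos(a),np.sin(a)]);v=np.array([-u[1],u[0]]);ref=np.array([.724,-.308])
for n in("scene0","top0"):
    c=load(n);P=cloud(c);h=cv2.cvtColor(c["frame"],cv2.COLOR_RGB2HSV)
    X=(P[...,:2]-ref)@u;Y=(P[...,:2]-ref)@v;Z=P[...,2];near=(abs(X)<.12)&(abs(Y)<.1)&(Z>.17)&(Z<.275)
    L=near&(h[...,2]<75)&(X<-.03)&(abs(Y)<.03)&(Z>.2);q=np.c_[X[L],Y[L],Z[L]]*1000
    print(n,"lens n",len(q),"X",np.percentile(q[:,0],[1,3,10,50]),"Y",np.percentile(q[:,1],[1,50,99]),"Zmax",np.percentile(q[:,2],[97,99]))
    B=near&(Z>.246)&(Z<.255)&(X>-.015);q=np.c_[X[B],Y[B]]*1000;print(" body X max",np.percentile(q[:,0],[98,99.5]),"Y",np.percentile(q[:,1],[.5,1,99,99.5]))
    # side edges' direction: extreme Y per X bin
    xs=np.arange(-10,55,5.);e=[[np.percentile(q[abs(q[:,0]-x)<3,1],k) for k in(2,98)] for x in xs if (abs(q[:,0]-x)<3).sum()>20]
    e=np.array(e);print(" edge slopes deg",[np.degrees(np.polyfit(xs[:len(e)],e[:,k],1)[0]) for k in(0,1)],"mid Y",e.mean())
# lens disc centre seen from top view, on plane of height .22
t=load("top0");print("disc centre z=.22",plane(t,(465.7,118),.22))
E
```

```text
scene0 lens n 163 X [-56.2421 -55.9072 -55.1914 -50.6954] Y [-17.0011   2.2725  21.3322] Zmax [243.1794 243.4474]
 body X max [55.6859 56.8826] Y [-28.6151 -28.1763  29.8705  30.2787]
 edge slopes deg [np.float64(0.25296154980256647), np.float64(0.3299767354976348)] mid Y 0.7600639077471586
top0 lens n 451 X [-60.8464 -60.491  -59.8645 -51.1126] Y [-27.698    2.4584  28.2714] Zmax [246.0152 248.0255]
 body X max [52.3763 54.3941] Y [-29.2378 -28.9057  29.5746  29.853 ]
 edge slopes deg [np.float64(1.0398929965231822), np.float64(-1.0721167261992683)] mid Y 0.5309171032361127
disc centre z=.22 [ 0.6661 -0.3041  0.22  ]
```

Request:
{"method": "send_rows", "body": {
  "steps": "-1 0.003 -0.005 -0.003 0 0 -0.003;-1 0.004 -0.007 -0.004 0 0 -0.003;-1 0.004 -0.006 -0.004 0 0 0;-1 0.003 -0.004 -0.003 0 0 0;-1 0.001 -0.003 -0.002 0 0 0"
}}

```text
clock: 14.03
eef_pos: [0.5184, -0.2857, 0.2231]
tool_rot: [0.74, 0.673, 0.0, -0.0]
ft_force: [0.1, 0.7, -1.9]
grip_width: 0.0087
grasp_force: 58.7
```

Request:
{"method": "send_rows", "body": {
  "steps": "-1 0 0 0 0 0 0;-1 0 0 0 0 0 0;-1 0 0 0 0 0 0;-1 0 0 0 0 0 0;-1 0 0 0 0 0 0"
}}

```text
clock: 14.45
eef_pos: [0.5178, -0.2855, 0.224]
tool_rot: [0.74, 0.672, 0.0, 0.0]
ft_force: [-0.1, 0.7, -2.1]
grip_width: 0.0088
grasp_force: 58.7
```

```bash
python3 - <<'E'
from h import *
import workcell as w
o=w.get_obs();print(o["eef_pos"],R.from_quat(o["tool_rot"]).as_matrix())
ims=[]
for n in("scene","top"):
    c=w.camera(n);np.savez(n+"9.npz",**c);P=cloud(c);ims.append(c["frame"])
    for ce,s,m in blobs(c,(-8,140,50),(8,255,255),10):
        q=P[m]
        if s[4]<3000: print(n,ce,s,np.median(q,0),q.min(0),q.max(0))
c,_=wrist();ims.append(c["frame"])
P=cloud(c)
for ce,s,m in blobs(c,(-8,140,50),(8,255,255),30): q=P[m];print("w",ce,s,np.median(q,0),q.min(0),q.max(0))
cv2.imwrite("pics/fin.png",np.vstack([np.hstack([cv2.resize(i[:,:,::-1],(400,300)) for i in ims[:2]]),np.hstack([cv2.resize(ims[2][:,:,::-1],(400,300)),cv2.resize(ims[0][250:475,120:420,::-1],(400,300))])]))
E
```

```text
[ 0.5178 -0.2855  0.224 ] [[ 0.0964  0.9953  0.0005]
 [ 0.9953 -0.0964 -0.0003]
 [-0.0002  0.0006 -1.    ]]
scene [377.339  162.8983] [373 159   9   9  59] [0.4151 0.1963 0.1976] [0.4042 0.1879 0.1892] [0.4228 0.2085 0.2035]
scene [196.9827 294.8735] [ 154  266   73   52 1328] [ 0.5205 -0.2805  0.2306] [ 0.3395 -0.3583 -0.0024] [ 0.9149 -0.1966  0.9649]
top [442.8973 194.5342] [429 186  33  17 292] [ 0.5174 -0.2492  0.2436] [ 0.354  -0.3016  0.0005] [ 0.5733 -0.0283  1.3594]
top [199.4538 259.084 ] [194 253  12  13 119] [0.4095 0.1973 0.1974] [0.3984 0.1877 0.1868] [0.4211 0.2093 0.2051]
w [323.5691 206.0395] [ 305  151   38  112 4047] [ 0.5236 -0.2343  0.2833] [ 0.4939 -0.3598 -0.0021] [ 0.5299 -0.2052  0.4008]
w [616.1925 389.7074] [ 586  257   54  223 7986] [ 0.7916 -0.5155  0.0371] [ 0.5264 -0.6334 -0.0013] [ 0.8009 -0.2052  0.4008]
w [324.5271 454.9029] [309 440  32  31 886] [ 0.5155 -0.3219  0.2833] [ 0.4845 -0.5021  0.0941] [ 0.5264 -0.2052  0.4008]
```

View pics/fin.png

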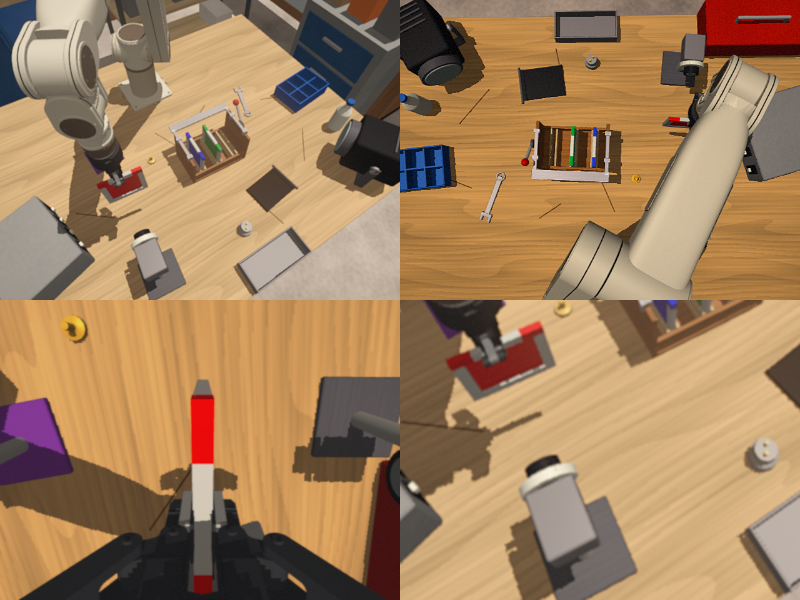

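The picture shows the red frame held upright in front of the grey camera (lower right: frame at (505,355), lens at (545,465)), with the other frames in their bays. Next I'll check the frame's pose numerically against the lens.

```bash
python3 - <<'E'
from h import *
a=np.radians(-5.9);u=np.array([np.cos(a),np.sin(a)]);v=np.array([-u[1],u[0]]);lens=np.array([.6661,-.3009]);vp=lens-.15*u
print("vp",vp)
c,o=wrist("w9")
for nm,c in(("w",c),("scene",load("scene9")),("top",load("top9"))):
    P=cloud(c);X=(P[...,:2]-vp)@u*1000;Y=(P[...,:2]-vp)@v*1000;Z=P[...,2]*1000
    h=cv2.cvtColor(c["frame"],cv2.COLOR_RGB2HSV)
    red=((h[...,0]<8)|(h[...,0]>172))&(h[...,1]>140)&(h[...,2]>50)
    m=red&(abs(X)<20)&(abs(Y)<75)&(abs(Z-282.5)<6);n,l,s,ce=cv2.connectedComponentsWithStats(m.astype(np.uint8))
    for i in range(1,n):
        if s[i,4]>15: k=l==i;print(nm,"top patch n",s[i,4],"X med",np.median(X[k]),"Y 1/99",np.percentile(Y[k],[1,99]),"Z",np.median(Z[k]))
    m=(abs(X)<9)&(abs(Y)<70)&(abs(Z-282.5)<4)&(h[...,2]>60)
    q=np.c_[X[m],Y[m]]; 
    if len(q)>60: print("  rail",len(q),"Y",np.percentile(q[:,1],[.5,99.5]),"rect",cv2.minAreaRect(q.astype(np.float32)))
    g=red&(abs(X)<25)&(abs(Y)<46)&(abs(Z-220)<46)
    if g.sum()>100:
        q=np.c_[X[g],Y[g],Z[g]];co=np.linalg.lstsq(np.c_[q[:,1],q[:,2]-220,np.ones(len(q))],q[:,0],rcond=None)[0]
        print("  glass plane: X=",co[2],"yaw deg",-np.degrees(np.arctan(co[0])),"tilt deg",np.degrees(np.arctan(co[1])),len(q))
E
```

```text
vp [ 0.5169 -0.2855]
w top patch n 3808 X med 1.4939235795682393 Y 1/99 [35.2437 64.7759] Z 283.28169996457484
w top patch n 845 X med 2.404139182804253 Y 1/99 [-43.0626 -30.4256] Z 283.23245446618677
  rail 10496 Y [-41.8632  64.7729] rect ((0.023790836334228516, 10.759162902832031), (108.68770599365234, 17.9351863861084), 88.22161102294922)
scene top patch n 117 X med 2.6378601254367813 Y 1/99 [36.7929 64.055 ] Z 283.56507350792987
scene top patch n 130 X med 4.270062313269138 Y 1/99 [-58.9464 -30.9335] Z 283.2389911279019
  rail 384 Y [-59.454   64.3056] rect ((1.431849479675293, 2.2948036193847656), (12.409343719482422, 125.06011962890625), 0.2930317223072052)
  glass plane: X= 3.241308579491427 yaw deg 0.46735411240794433 tilt deg -0.07026130984832182 940
top top patch n 114 X med -1.2014889291434059 Y 1/99 [34.4156 63.9198] Z 284.15962632545575
  rail 186 Y [ 8.1671 64.004 ] rect ((-0.9102435111999512, 36.07390594482422), (56.87671661376953, 12.87921142578125), 87.35701751708984)
  glass plane: X= -2.1069228643653712 yaw deg 0.6221223962654342 tilt deg -0.22963494367822768 154
```

Request:
{"method": "send_rows", "body": {
  "steps": "-1 0 -0.0015 -0.001 0 0 -0.007;-1 0 0 0 0 0 0;-1 0 0 0 0 0 0;-1 0 0 0 0 0 0;-1 0 0 0 0 0 0"
}}

```text
clock: 15.07
eef_pos: [0.5177, -0.2872, 0.2225]
tool_rot: [0.743, 0.669, -0.0, -0.0]
ft_force: [-0.3, -0.1, -2.6]
grip_width: 0.0087
grasp_force: 58.7
```

Request:
{"method": "send_rows", "body": {
  "steps": "-1 0 0 0 0 0 0;-1 0 0 0 0 0 0;-1 0 0 0 0 0 0;-1 0 0 0 0 0 0;-1 0 0 0 0 0 0"
}}

```text
clock: 15.48
eef_pos: [0.5177, -0.2872, 0.2225]
tool_rot: [0.743, 0.669, 0.0, -0.0]
ft_force: [0.6, -0.1, -2.5]
grip_width: 0.0088
grasp_force: 58.7
```

```bash
python3 look.py; python3 -c "
from workcell import *
o=get_obs();print(o['eef_pos'],o['tool_rot'],abs(o['joint_vel']).max(),o['grasp_force']);print(job_done())"
```

```text
[ 0.5544 -0.1239 -2.5223] [ 0.5177 -0.2872  0.2225]
[377.3966 163.069 ] [373 159   9   9  58] [0.4156 0.1963 0.1969]
keeper own x [-0.1089 -0.0928 -0.0782] 645
[ 0.51772662 -0.28717873  0.22251862] [7.42901968e-01 6.69400228e-01 1.80766760e-05 3.90651472e-06] 0.0020613063534841818 58.66401672363281
the job is handed in; nothing more can be done
None
```

I flipped the lever fully over, which drew the keeper bar back, and handed the job in with the red frame held still in front of the inspection camera. By my measurements it is upright, square to the lens and centred on the 150 mm point to within about 2 mm.

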